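# Index the thumb-slug carrier on its pin and press it home

### The arm

A 6-joint arm with a two-finger parallel gripper is mounted at the origin on the work surface. World frame = base frame: x ahead of the robot, y to its left, z up, the work surface at z = 0. Lengths are in m, angles in rad, forces in N, time in s.
With the tool pointing down it reaches from about 0.325 to 0.775 m from the base axis. Payload 9.3 kg.
Tool frame: the origin (TCP) lies between the finger pads; the fingertips stand 22 mm ahead of it and the grasp point (between the pads) lies 3 mm ahead of it; z points along the fingers, y is the direction in which the jaws open and shut (so a half turn about z gives the same grasp; the last joint's range is limited). The gripper opens to 85 mm and grips with 20 to 120 N. Pads are 22 mm wide; open, the fingers measure 114 mm over their backs; the gripper's body (76 mm by 85 mm) begins 54 mm behind the grasp point. The pads swing forward as they close: fully open they stand 13 mm farther back than shut.
Start: joints at [-1.491, 0.259, 0.021, 1.334, 0, 1.418], TCP at [0.127, -0.535, 0.253] pointing down, gripper open.
Joint ranges: [-3.04, 3.04], [-0.91, 1.82], [-1.04, 1.36], [-1.92, 1.95], [-1.52, 1.45], [-3.14, 3.14]. Speed limits (rad/s): [2.22, 2.22, 2.79, 3.14, 3.14, 3.14].

### API

Orientations are given as a unit quaternion [w, x, y, z].
In Python, from cell import get_state, viewer, env gives the robot as it stands.
- The arm moves only by the tool step_arm, never from a script. Its argument "deltas" is a list of rows, each a list of 3 entries, a list of its own where there are three numbers: the shift along the tool's x, y, z each as a share of 600 mm, from -1 to 1, then the turn, a rotation vector about the tool's x, y, z each as a share of pi rad, from -1 to 1, then the closure, from -1 (fully open) to 1 (shut), so that 0 is half open. A call has 1 to 20 rows; each row shifts and turns the commanded pose from where the row before left it, along the tool's axes as they then stand; what a row does not reach is not made up. A row lasts 1/12 s, in which the tool goes at most 41.7 mm and 7.16 degrees, less where a joint would pass 70% of its speed; a pose out of reach is approached as far as the arm can. A call with a number of a shift or a turn outside -1 to 1 is refused whole. A call with a gripper value outside its range is refused whole. The fingers move at their own pace and stop on an object; "force" is the grip in N (left out, the last holds). Time passes only in rows, so rows that do not move let the fingers close. It gives the time, the measured TCP pose, the force and the opening at its end, in the units of the state.
- get_state(): the state, without advancing time (a new reading comes with each control period).
- viewer.camera(name): name is "side" or "top" or "wrist"; returns the picture (384x512x3 uint8, blue, green, red); there is no depth.
- viewer.camera_model(name): a dict with "camera_matrix" (3x3 intrinsics, pixels), "dist" ([k1, k2, p1, p2, k3] as OpenCV has them; the pictures are not rectified), "eye" and "rotation" of the camera in the world. Camera axes: x right, y down, z forward; pixel columns grow to the right and rows downward; lengths in m; the calibration is good to about 2 mm. A picture is of the moment at which its call begins: read the wrist's pose just before it. camera_model takes no time and is no camera call; for the wrist camera it gives the pose at the moment of the call.
- env.finish_job(): hands the job in, once; it reports no verdict.
The state is a dict: "time": time; "joint_positions": joint angles; "joint_velocities": joint speeds; "tau": joint torques, N m; "eef_pos": TCP position; "tool_rot": TCP orientation; "wrist_force": force on the tool from outside, world axes, zero at the start; "moment": the same for the moment, N m; "width": finger opening in m.
Only numpy, scipy, OpenCV 4.12 (cv2) and the standard library are available. Lean on these libraries where they do the work, as an engineer would, in place of code of your own. Each camera call takes 0.05 s, during which the arm holds its last target.

### The job

Get the pink thumb slug ready for drilling: with a fingertip, push the orange tab round until the notch in the blue carrier disc is over the stand's brass pin, then press down on the pink slug until the carrier is fully home on the pin. Do not pinch the tab or lift the carrier, leave everything else on the counter where it is, and finish with the hand clear.

Things in the scene. Friction and masses are not known exactly. Their poses are not given: they have to be found in the camera images.
- stand: drilling stand fixed to the counter: aluminium base plate 170 x 140 x 16 mm with a dark pedestal (46 mm radius) that bears the blue carrier disc on an upright spindle. Origin: on the counter surface, on the spindle's axis; z up; its x axis points from the spindle to the pin.
- pin (a point): top of the stand's brass locating pin, 45.5 mm above the counter, 65 mm from the spindle's axis, in the gap between disc and red block. The pin is level, round, 8 mm in diameter, and points from the red block (20 mm wide, top 50 mm above the counter, 72 to 86 mm from the axis) radially in to 50 mm from the axis, so its inner part lies under the disc.
- carrier (a joint): turn of the blue carrier disc on the spindle, rad: 0 when the notch is exactly over the pin, positive anticlockwise seen from above; turns from -2.2 to 2.2, starts between 0.6 and 1.5; light friction (0.05 N m, about 1 N at the tab) keeps it where it is left. The disc is 120 mm in diameter, 12 mm thick, its underside 46 mm above the counter at the start, 38 mm when seated.
- seat (a joint): how far the carrier disc has gone down its spindle in m: 0 at the start (disc just above the pin), 0.008 fully seated, negative if lifted. It is a friction fit: it takes about 5 N of downward push to move and stays where it is left; the pin stops it from going down unless the notch is over the pin.
- slug_top (a point): centre of the top of the pink urethane thumb slug, 32 mm across, let into the middle of the carrier disc and standing 3 mm above the disc's top face; on the spindle's axis, 61 mm above the counter at the start, 53 mm when seated. It moves with the disc.
- tab_top (a point): top centre of the orange finger tab on the carrier disc, opposite the notch: an upright rib 48 mm from the axis, 18 mm long radially, 12 mm thick in the direction of turning, 20 mm tall above the disc's top face. It turns with the disc. Seen from the axis it stands at the direction of the stand's pin plus half a turn plus the carrier's turn.
- notch (a point): centre of the carrier disc's one notch, 55 mm from the axis, level with the disc's top face; it turns with the disc. The notch is an open slot in the rim, 14 mm wide and 13 mm deep, its straight sides edged in white; it clears the 8 mm pin by 3 mm each side (about 0.055 rad of turn either way).
- tab_left: one cheek (side face) of the orange tab: 14 mm radially, 4 mm thick, 18 mm tall, origin at its foot on the disc. It is the leading cheek when the disc turns anticlockwise; pushing against it turns the disc clockwise.
- tab_right: the tab's other cheek, same size; pushing against it turns the disc anticlockwise.
- finger_grip: black hard rubber finger grip, an upright tube 29 mm across, 30 mm tall, standing on the counter beside the stand; a bystander, origin at the centre of its underside
- ball_plug: translucent blue resin ball plug, an upright cylinder 36 mm across, 26 mm tall, standing on the counter beside the stand; a bystander, origin at the centre of its underside
- caliper: silver steel span caliper lying flat, 190 mm long, 10 mm thick; a bystander, origin at the centre of its underside
- spare_slug: ivory undrilled thumb slug standing upright, 32 mm across, 65 mm tall; a bystander, origin at the centre of its underside
- tape_tin: green round tin, 68 mm across, 32 mm tall; a bystander, origin at the centre of its underside
- cleaner: yellow bottle with a black cap, 54 mm across, 150 mm tall, at the back of the counter; a bystander, origin at the centre of its underside
- driver: screwdriver lying on the counter; a bystander, origin at the centre of its underside
Not all that is in view belongs to the job. Of the things shaped like the stand, the aluminium one is meant.

How it is judged:
By the outcome, as a careful person would: the job done as asked, in the order asked, and still so for the second after the job is handed in, with the robot touching nothing.
It also fails if it takes over 38 s, if anything falls off the work surface, if the arm or the gripper's body presses on something with over 40 N, if the wrist force passes 120 N, or if a joint passes its speed limit or range.

## Working session

There is one attempt and no reset: what is moved stays moved. The work goes in short steps, Python scripts to look and compute and a tool call to move; the robot and the scene stay as the last step left them, time stands still between calls to the robot, and variables do not carry over. Pictures are saved under pics/ and viewed, and the job is handed in when it is done.

Besides the shell and the picture viewer there is one more tool, called after ">>>" as name(argument=value, ...) on one line, values as JSON. step_arm: Moves the arm, as the interface text tells. Its arguments: {"type":"object","properties":{"deltas":{"type":"array"},"force":{"type":"number"}},"required":["deltas"]}

```bash
mkdir -p pics; ls
python3 - <<'E'
from cell import get_state, viewer, env
import cv2
s=get_state();print(s)
for n in("side","top","wrist"):
    m=viewer.camera_model(n);print(n,m)
    cv2.imwrite(f"pics/{n}0.png",viewer.camera(n))
E
```

```text
pics
{'time': 0.0, 'joint_positions': array([-1.49063217e+00,  2.59197150e-01,  2.07412280e-02,  1.33365411e+00,
       -1.45793126e-05,  1.41820441e+00]), 'joint_velocities': array([-0.00094789, -0.0001302 ,  0.00058182, -0.00073921,  0.00020708,
       -0.00095857]), 'tau': array([-1.52215318e-03, -5.55636299e+01,  3.44532824e+01,  1.37426986e-02,
       -3.07894479e-04, -1.07094604e-05]), 'eef_pos': array([ 0.12683922, -0.53492454,  0.25265535]), 'tool_rot': array([-6.56685370e-04,  9.93235501e-01,  1.16115493e-01,  1.64970879e-05]), 'wrist_force': array([ 0.33654803, -0.42406964,  0.22942675]), 'moment': array([0.0162144 , 0.01892439, 0.01476016]), 'width': 0.08518724948881845}
side {'camera_matrix': array([[492.18919312,   0.        , 251.58452301],
       [  0.        , 492.18919312, 194.13384253],
       [  0.        ,   0.        ,   1.        ]]), 'dist': array([0.03793835, 0.        , 0.        , 0.        , 0.        ]), 'eye': array([ 0.21795484, -1.21044165,  1.28946125]), 'rotation': array([-0.37413643,  0.91738858, -0.12908111,  0.04193072])}
top {'camera_matrix': array([[370.27572835,   0.        , 257.32030219],
       [  0.        , 370.27572835, 189.18927762],
       [  0.        ,   0.        ,   1.        ]]), 'dist': array([-0.04254662,  0.        ,  0.        ,  0.        ,  0.        ]), 'eye': array([ 0.42228472, -0.07499045,  1.3800219 ]), 'rotation': array([-0.02406173,  0.71117596, -0.70252889,  0.01014629])}
wrist {'camera_matrix': array([[339.64307029,   0.        , 257.33173602],
       [  0.        , 339.64307029, 188.40760227],
       [  0.        ,   0.        ,   1.        ]]), 'dist': array([-0.0314316,  0.       ,  0.       ,  0.       ,  0.       ]), 'eye': array([ 0.19282816, -0.52060042,  0.37446173]), 'rotation': array([ 0.1051734 ,  0.77730704, -0.6146705 , -0.08314139])}
```

View pics/side0.png

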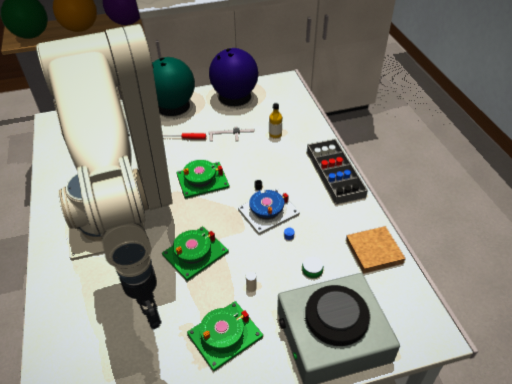

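View pics/top0.png

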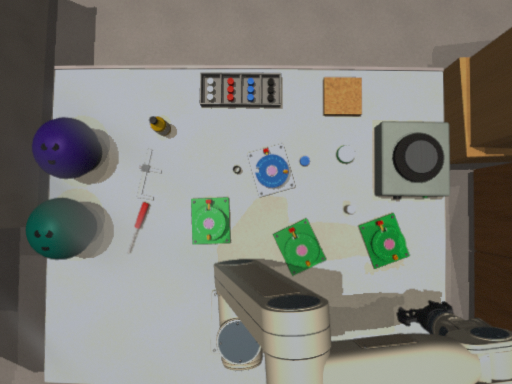

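View pics/wrist0.png

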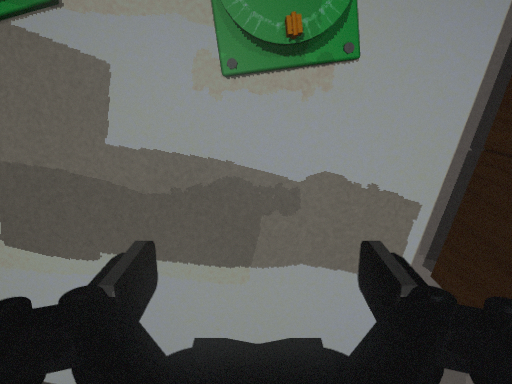

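Candidates for the stand, as top-view pixels: an aluminium base with a blue disc at (272,170), and green stands at (210,222), (300,247) and (385,240). The description says aluminium, so I choose (272,170). Next I'll check it in a close crop and measure it.

```bash
cat > h.py <<'E'
import numpy as np, cv2
from scipy.spatial.transform import Rotation as R
def rot(m):
    q=m['rotation']; return R.from_quat([q[1],q[2],q[3],q[0]]).as_matrix()
def ray(m,px):
    u=cv2.undistortPoints(np.array([[px]],float),m['camera_matrix'],m['dist'])[0,0]
    return m['eye'],rot(m)@np.array([u[0],u[1],1.])
def plane(m,px,z):
    e,d=ray(m,px); return e+d*(z-e[2])/d[2]
def two(m1,p1,m2,p2):
    e,d=ray(m1,p1);f,g=ray(m2,p2)
    s=np.linalg.lstsq(np.stack([d,-g],1),f-e,rcond=None)[0]
    a=e+s[0]*d;b=f+s[1]*g
    return (a+b)/2,np.linalg.norm(a-b)
def proj(m,P):
    return cv2.projectPoints(np.array([P],float),cv2.Rodrigues(rot(m).T)[0],-rot(m).T@m['eye'],m['camera_matrix'],m['dist'])[0][0,0]
def blobs(im,lo,hi,box=None,amin=4):
    h=cv2.cvtColor(im,cv2.COLOR_BGR2HSV);k=cv2.inRange(h,lo,hi)
    if box:
        z=np.zeros_like(k);x0,y0,x1,y1=box;z[y0:y1,x0:x1]=255;k&=z
    n,l,s,c=cv2.connectedComponentsWithStats(k)
    return [(c[i].round(1).tolist(),s[i].tolist()) for i in range(1,n) if s[i,4]>=amin]
E
python3 - <<'E'
from h import *
from cell import viewer
t=cv2.imread('pics/top0.png');s=cv2.imread('pics/side0.png')
a=cv2.resize(t[135:205,235:315],None,fx=5,fy=5,interpolation=cv2.INTER_CUBIC)
b=cv2.resize(s[175:235,230:310],None,fx=5,fy=5,interpolation=cv2.INTER_CUBIC)
b=cv2.copyMakeBorder(b,0,50,0,0,0)
cv2.imwrite('pics/crop0.png',np.hstack([a,b]))
P={'pink':((150,40,120),(178,255,255)),'orange':((6,140,120),(20,255,255)),'red':((0,150,90),(5,255,255)),'blue':((100,120,60),(125,255,255))}
r={}
for n,(lo,hi) in P.items():
    print(n,'top',blobs(t,lo,hi,(235,135,297,205)),'side',blobs(s,lo,hi,(235,180,300,230)))
E
```

```text
pink top [([271.6, 170.3], [268, 167, 8, 8, 53])] side [([266.3, 201.3], [262, 198, 10, 8, 61])]
orange top [([285.4, 171.0], [284, 170, 4, 3, 8])] side [([269.6, 208.6], [268, 207, 4, 4, 13])]
red top [([265.3, 150.1], [264, 149, 4, 4, 12])] side [([285.2, 195.0], [283, 193, 5, 5, 13])]
blue top [([271.4, 170.7], [256, 155, 32, 32, 664])] side [([266.3, 202.5], [250, 190, 34, 26, 567]), ([288.7, 228.6], [285, 228, 8, 2, 13])]
```

View pics/crop0.png

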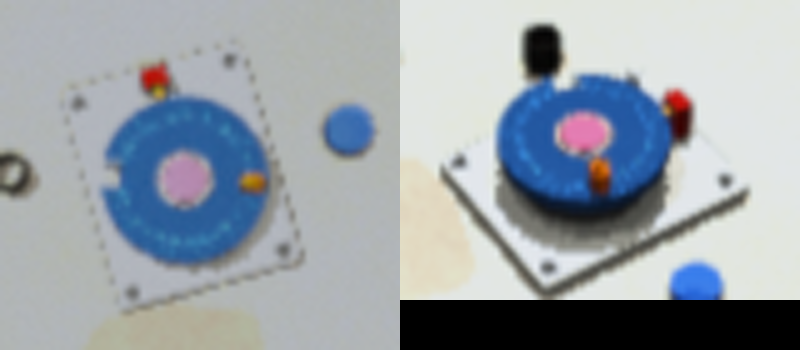

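The crop confirms the choice. It shows the aluminium base, the blue disc with a pink slug (top pixel 271.6,170.3), the tab to the right (285,171), the notch to the left (~257,171), and the red block with brass pin at the top (265,150).

Run:
```python
from h import *
from cell import viewer
mt=viewer.camera_model('top');ms=viewer.camera_model('side')
for n,a,b in [('slug',(271.6,170.3),(266.3,201.3)),('tab',(285.4,171.0),(269.6,208.6)),('red',(265.3,150.1),(285.2,195))]:
    print(n,*two(mt,a,ms,b))
c=plane(mt,(271.6,170.3),.061);c2=plane(ms,(266.3,201.3),.061)
r=plane(mt,(265.3,150.1),.05); t=plane(mt,(285.4,171),.075); no=plane(mt,(257,170.5),.058)
print(c,c2,r,t,no)
for p in(r,t,no): d=p-c;print(np.hypot(*d[:2]),np.arctan2(d[1],d[0]))
for nm,px,rr in [('grip',(237,170),0),('plug',(304.5,160.5),0)]: print(nm,plane(mt,px,.028)-c)
```

```text
slug [ 0.55456397 -0.09886925  0.0601874 ] 0.0006042377779262844
tab [ 0.55129496 -0.14741106  0.0748262 ] 0.0008901067806311428
red [ 0.63008183 -0.07565861  0.0457974 ] 0.0021520677531044656
[ 0.55418431 -0.09879829  0.061     ] [ 0.55464499 -0.09963216  0.061     ] [ 0.62836132 -0.07545421  0.05      ] [ 0.55083839 -0.14731643  0.075     ] [ 0.55319707 -0.04655587  0.058     ]
0.07776358387202337 0.30489482285683883
0.04863337768915835 -1.6396495632203842
0.05225174383710369 1.5896912753491832
grip [ 0.00304299  0.12633054 -0.033     ]
plug [ 0.04069401 -0.1207351  -0.033     ]
```

Spindle at (0.554,-0.099). Pin direction is about +0.305 rad and the tab stands at -1.640, so the carrier turn is about +1.20. The disc has to go clockwise, pushed on tab_left. I'll move above the start point beside the tab with the fingers shut, turn the tool, then look.

>>> step_arm(deltas=[[[0.022,-0.0113,0],[0,0,0],1],[[0.044,-0.0226,0],[0,0,0],1],[[0.044,-0.0226,0],[0,0,0],1],[[0.044,-0.0226,0],[0,0,0],1],[[0.044,-0.0226,0],[0,0,0],1],[[0.044,-0.0226,0],[0,0,0],1],[[0.044,-0.0226,0],[0,0,0],1],[[0.044,-0.0226,0],[0,0,0],1],[[0.044,-0.0226,0],[0,0,0],1],[[0.044,-0.0226,0],[0,0,0],1],[[0.044,-0.0226,0],[0,0,0],1],[[0.044,-0.0226,0],[0,0,0],1],[[0.044,-0.0226,0],[0,0,0],1],[[0.044,-0.0226,0],[0,0,0],1],[[0.044,-0.0226,0],[0,0,0],1],[[0.044,-0.0226,0],[0,0,0],1],[[0.044,-0.0226,0],[0,0,0],1],[[0.044,-0.0226,0],[0,0,0],1],[[0.044,-0.0226,0],[0,0,0],1],[[0.022,-0.0113,0],[0,0,0],1]], force=20)

```text
time: 1.82
eef_pos: [0.5572, -0.1658, 0.253]
tool_rot: [-0.0, 0.993, 0.117, 0.0]
wrist_force: [-0.7, -0.4, -0.4]
width: -0.0001
```

>>> step_arm(deltas=[[[0,0,0],[0,0,-0.038],1],[[0,0,0],[0,0,-0.038],1],[[0,0,0],[0,0,-0.038],1],[[0,0,0],[0,0,-0.038],1],[[0,0,0],[0,0,-0.038],1],[[0,0,0],[0,0,-0.038],1],[[0,0,0],[0,0,-0.038],1],[[0,0,0],[0,0,-0.038],1],[[0,0,0],[0,0,-0.038],1],[[0,0,0],[0,0,-0.038],1],[[0,0,0],[0,0,-0.038],1],[[0,0,0],[0,0,-0.038],1],[[0,0,0],[0,0,-0.038],1],[[0,0,0],[0,0,-0.038],1],[[0,0,0],[0,0,-0.038],1],[[0,0,0],[0,0,-0.038],1],[[0,0,0],[0,0,-0.038],1],[[0,0,0],[0,0,-0.038],1],[[0,0,0],[0,0,-0.038],1],[[0,0,0],[0,0,-0.038],1]])

```text
time: 3.48
eef_pos: [0.5551, -0.1684, 0.2532]
tool_rot: [-0.0, 0.255, 0.967, 0.0]
wrist_force: [0.4, 0.9, 0.1]
width: 0.0003
```

Run:
```python
from h import *
from cell import viewer,get_state
import pickle
s=get_state();print(s['eef_pos'],s['tool_rot'])
m=viewer.camera_model('wrist');im=viewer.camera('wrist');cv2.imwrite('pics/w1.png',im);pickle.dump(m,open('w1.pkl','wb'))
for n,(lo,hi) in {'pink':((150,40,120),(178,255,255)),'orange':((6,140,100),(22,255,255)),'red':((0,150,60),(5,255,255)),'blue':((100,120,60),(125,255,255))}.items():
    print(n,blobs(im,lo,hi,amin=30))
```

```text
[ 0.55512755 -0.16836059  0.25318683] [-2.59983234e-04  2.54803296e-01  9.66992870e-01  3.24132343e-05]
pink [([322.5, 131.5], [305, 115, 36, 34, 930])]
orange [([275.8, 156.9], [267, 149, 19, 17, 207]), ([366.5, 178.3], [363, 175, 8, 8, 36])]
red [([374.6, 185.7], [364, 176, 22, 20, 227])]
blue [([321.8, 127.7], [257, 64, 130, 130, 10960]), ([234.5, 216.9], [219, 202, 32, 31, 751]), ([485.4, 302.5], [476, 292, 20, 21, 305]), ([493.2, 321.3], [483, 312, 20, 19, 285]), ([501.4, 338.3], [491, 330, 21, 18, 253])]
```

View pics/w1.png

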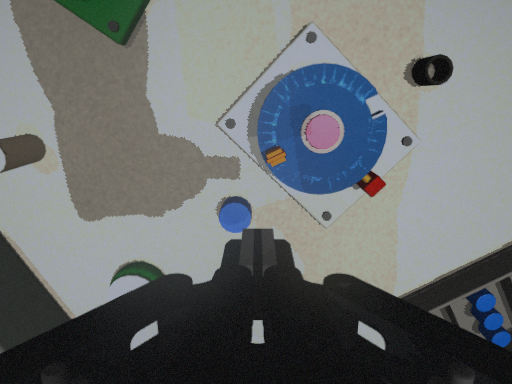

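The wrist view shows the slug at (322,131), tab (276,157), notch (~376,107), brass pin (~367,179) and red block (375,186). The shut fingertip is at (257,232). I'll refine the measurements from this view.

Run:
```python
from h import *
import pickle
from cell import viewer
m=pickle.load(open('w1.pkl','rb'));mt=viewer.camera_model('top')
im=cv2.imread('pics/w1.png')
cv2.imwrite('pics/w1c.png',cv2.resize(im[55:210,245:400],None,fx=3.8,fy=3.8,interpolation=cv2.INTER_CUBIC))
print('slug two-view',two(m,(322.5,131.5),mt,(271.6,170.3)))
c=plane(m,(322.5,131.5),.061);print(c)
h=cv2.cvtColor(im,cv2.COLOR_BGR2HSV)
for n,p,z in[('tab',(275.8,156.9),.074),('red',(374.6,185.7),.048),('pin',(367,179),.0455),('notch',(376,107),.058)]:
    q=plane(m,p,z);d=q-c;print(n,q,np.hypot(*d[:2]),np.arctan2(d[1],d[0]))
```

```text
slug two-view (array([ 0.55549788, -0.09928493,  0.05352863]), np.float64(0.0013277028840982784))
[ 0.55470448 -0.10048077  0.061     ]
tab [ 0.55193762 -0.14863259  0.074     ] 0.04823124510436781 -1.6281943595649515
red [ 0.63079531 -0.07764309  0.048     ] 0.07944415939355079 0.2915825658881638
pin [ 0.62168629 -0.0809945   0.0455    ] 0.06975870591243263 0.2831047197260008
notch [ 0.55940453 -0.04745265  0.058     ] 0.05323599723566322 1.4823941996876124
```

View pics/w1c.png

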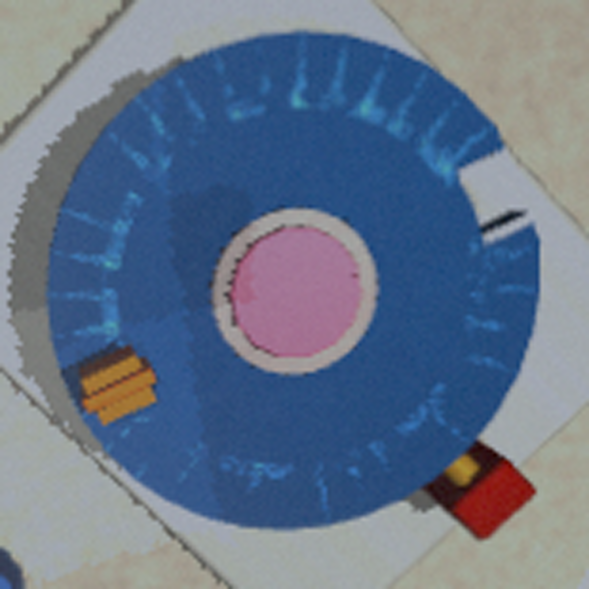

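Run:
```python
from h import *
import pickle
m=pickle.load(open('w1.pkl','rb'))
T=np.array([.55512755,-.16836059,.25318683]);q=[2.54803296e-01,9.66992870e-01,0,0]
Rt=R.from_quat([.254803,.966993,3e-5,-2.6e-4]).as_matrix()
for z in(.022,.035):
  for x in(-.011,0,.011): print(z,x,proj(m,T+Rt@[x,0,z]))
im=cv2.imread('pics/w1.png');cv2.imwrite('pics/tip1.png',cv2.resize(im[210:300,190:330],None,fx=5,fy=5,interpolation=cv2.INTER_CUBIC))
```

```text
0.022 -0.011 [258.96902237 265.41489523]
0.022 0 [258.99622401 243.876018  ]
0.022 0.011 [259.0240513  221.46989492]
0.035 -0.011 [258.88046813 252.99021782]
0.035 0 [258.90385168 232.8121483 ]
0.035 0.011 [258.92771424 211.89056807]
```

View pics/tip1.png

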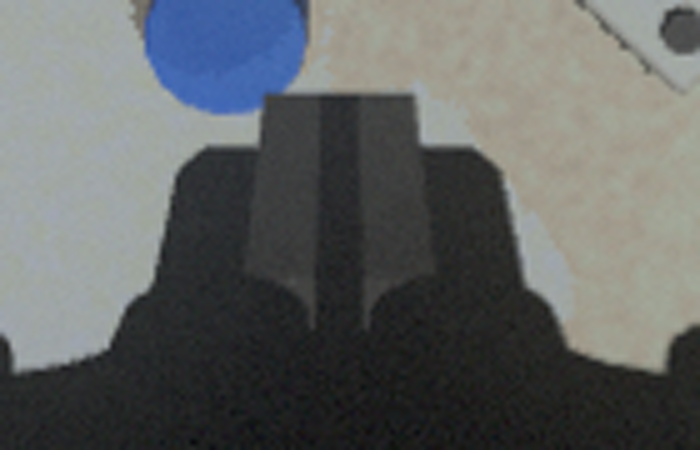

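The pad front edge is at row ~229. That fits a fingertip about 20 mm ahead of the TCP when shut and rules out 35 mm. I'll finish the turn, centre beside the tab on its anticlockwise side, and descend.

>>> step_arm(deltas=[[[0,0,0],[0,0,-0.036],1],[[0,0,0],[0,0,-0.036],1],[[0,0,0],[0,0,-0.036],1],[[0,0,0],[0,0,-0.036],1],[[-0.018,0.017,0],[0,0,0],1],[[-0.018,0.017,0],[0,0,0],1],[[0,0,0.03],[0,0,0],1],[[0,0,0.05],[0,0,0],1],[[0,0,0.05],[0,0,0],1],[[0,0,0.05],[0,0,0],1],[[0,0,0.04],[0,0,0],1],[[0,0,0.02],[0,0,0],1],[[0,0,0],[0,0,0],1]])

```text
time: 4.62
eef_pos: [0.5777, -0.1483, 0.106]
tool_rot: [-0.002, 0.036, 0.999, 0.001]
wrist_force: [0.5, 0.3, 0.3]
width: -0.0001
```

Run:
```python
from h import *
from cell import viewer,get_state
s=get_state();print(s['eef_pos'],s['tool_rot'])
im=viewer.camera('wrist');cv2.imwrite('pics/w2.png',im)
```

```text
[ 0.57773148 -0.14834785  0.10598901] [-0.00247537  0.03612328  0.99934376  0.00101733]
```

View pics/w2.png

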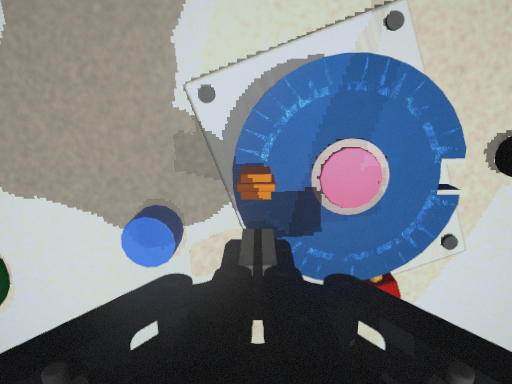

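The finger sits directly behind the tab (tab at 256,184, finger tip at 257,232) with no contact yet. I'll lower it and start the arc push clockwise about the spindle.

>>> step_arm(deltas=[[[0,0,0.015],[0,0,0],1],[[0,0,0.015],[0,0,0],1],[[0.004,0,0],[0,0,0],1],[[0.004,0,0],[0,0,0],1],[[0.004,0,0],[0,0,0],1],[[0.004,0,0],[0,0,0],1],[[0.004,-0.0012,0],[0,0,0.016],1],[[0.004,-0.0012,0],[0,0,0.016],1],[[0.004,-0.0012,0],[0,0,0.016],1],[[0.004,-0.0012,0],[0,0,0.016],1],[[0.004,-0.0012,0],[0,0,0.016],1],[[0.004,-0.0012,0],[0,0,0.016],1],[[0,0,0],[0,0,0],1]])

```text
time: 5.75
eef_pos: [0.5538, -0.151, 0.0919]
tool_rot: [0.001, 0.185, 0.983, -0.0]
wrist_force: [-0.1, -0.7, -0.3]
width: -0.0003
```

Run:
```python
from h import *
from cell import viewer,get_state
s=get_state();print(s['eef_pos'],s['tool_rot'],s['wrist_force'])
im=viewer.camera('wrist');cv2.imwrite('pics/w3.png',im)
```

```text
[ 0.55376264 -0.15096127  0.09192961] [ 5.04144977e-04  1.85481422e-01  9.82647614e-01 -2.33952412e-04] [-0.12704121 -0.72306468 -0.30252956]
```

View pics/w3.png

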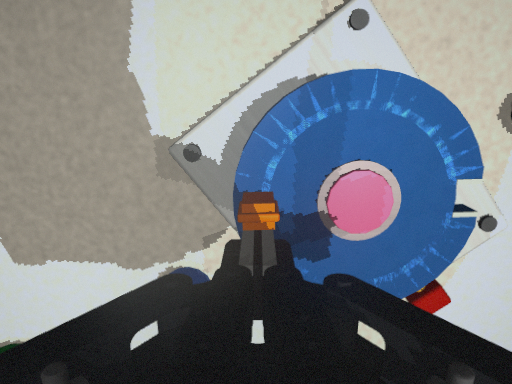

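The finger is in contact with the tab at (258,212) and the disc is turning with it. I'll continue the arc, a little lower.

>>> step_arm(deltas=[[[0.004,-0.0012,0.002],[0,0,0.016],1],[[0.004,-0.0012,0.002],[0,0,0.016],1],[[0.004,-0.0012,0],[0,0,0.016],1],[[0.004,-0.0012,0],[0,0,0.016],1],[[0.004,-0.0012,0],[0,0,0.016],1],[[0.004,-0.0012,0],[0,0,0.016],1],[[0.004,-0.0012,0],[0,0,0.016],1],[[0.004,-0.0012,0],[0,0,0.016],1],[[0.004,-0.0012,0],[0,0,0.016],1],[[0.004,-0.0012,0],[0,0,0.016],1],[[0.004,-0.0012,0],[0,0,0.016],1],[[0.004,-0.0012,0],[0,0,0.016],1],[[0.004,-0.0012,0],[0,0,0.016],1],[[0.004,-0.0012,0],[0,0,0.016],1],[[0,0,0],[0,0,0],1]])

```text
time: 7.05
eef_pos: [0.5222, -0.137, 0.0892]
tool_rot: [0.0, 0.512, 0.859, -0.0]
wrist_force: [0.5, -0.3, -0.5]
width: 0.0002
```

```bash
cat > look.py <<'E'
import sys
from h import *
from cell import viewer,get_state
import pickle
n=sys.argv[1]
s=get_state();m=viewer.camera_model('wrist');im=viewer.camera('wrist');cv2.imwrite(f'pics/{n}.png',im);pickle.dump(m,open(n+'.pkl','wb'))
q=s['tool_rot'];th=2*np.arctan2(q[2],q[1])-1.5*np.pi
d=s['eef_pos'][:2]-[.5545,-.0997];u=np.array([np.cos(th),np.sin(th)]);t=np.array([-u[1],u[0]])
print(s['time'],s['eef_pos'],s['wrist_force'],'theta',th,'radial',d@u,'tang',d@t)
E
python3 look.py w4
```

```text
7.05 [ 0.52222673 -0.13701502  0.08916139] [ 0.53225089 -0.32472644 -0.50168679] theta -2.6454800922188855 radial 0.04614472465005151 tang 0.017453895039246804
```

View pics/w4.png

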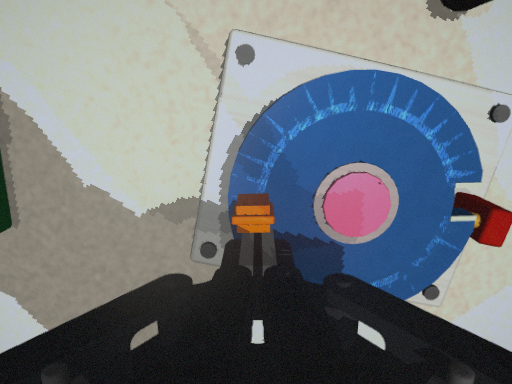

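Run:
```python
import cv2
im=cv2.imread('pics/w4.png');cv2.imwrite('pics/w4c.png',cv2.resize(im[165:265,432:512],None,fx=6,fy=6,interpolation=cv2.INTER_CUBIC))
```

```text
(no output)
```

View pics/w4c.png

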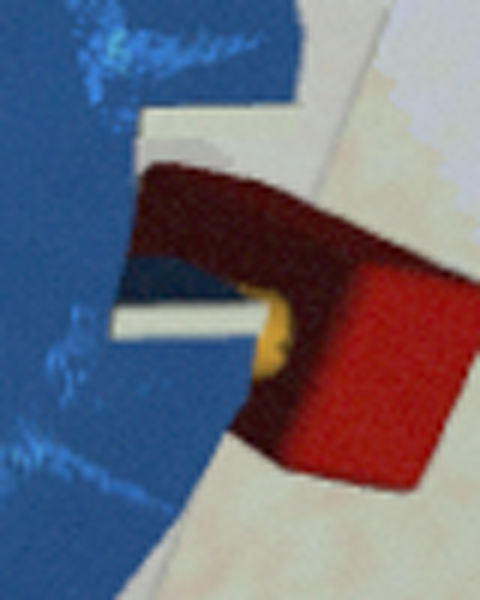

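Run:
```python
from h import *
import pickle
m=pickle.load(open('w4.pkl','rb'));im=cv2.imread('pics/w4.png')
b=blobs(im,(150,40,120),(178,255,255),amin=100);print(b)
c=plane(m,b[0][0],.061)[:2];print(c)
f=lambda p,z:plane(m,(432+p[0]/6,165+p[1]/6),z)[:2]
for C in (c,np.array([.5545,-.0997])):
    a=f((140,107),.058);a2=f((298,105),.058);d=f((112,340),.058);d2=f((250,336),.058)
    n=(a+d)/2-C;n2=(a2+d2)/2-C
    print('width',np.linalg.norm(a-d),'depth',np.linalg.norm(a2-a))
    e1=np.arctan2(*(a-a2)[::-1])-np.pi
    print('inner/outer mid',np.hypot(*n),np.arctan2(*n[::-1]),np.hypot(*n2),np.arctan2(*n2[::-1]))
    for nm,p,z in [('red',(385,375),.05),('pin',(275,335),.0455)]:
        q=f(p,z)-C;print(nm,np.hypot(*q),np.arctan2(*q[::-1]))
    print('red c',[ (np.hypot(*(f(p,.05)-C)),np.arctan2(*(f(p,.05)-C)[::-1])) for p in((365,260),(480,285),(410,490),(285,465))])
```

```text
[([356.8, 204.4], [322, 172, 70, 65, 3443])]
[ 0.55484762 -0.10024363]
width 0.01947649893740414 depth 0.01267825600498863
inner/outer mid 0.04714937664969254 0.49346743577201285 0.05918195668100847 0.4979844919982579
red 0.07870515757646113 0.2879787509741881
pin 0.07119828742761085 0.2942365764500808
red c [(np.float64(0.07345963611531844), np.float64(0.4168431425952701)), (np.float64(0.08417093894435837), np.float64(0.39982806977903634)), (np.float64(0.08578929652496566), np.float64(0.17487536485595978)), (np.float64(0.0738941280047475), np.float64(0.15646563779072029))]
width 0.01947649893740414 depth 0.01267825600498863
inner/outer mid 0.04720240006239036 0.47983574539947843 0.059231184829254546 0.4871176761581375
red 0.078886497094126 0.28011969017801147
pin 0.07137600980347125 0.28553501645161966
red c [(np.float64(0.07356015047780332), np.float64(0.40817234165893834)), (np.float64(0.08428192609468457), np.float64(0.39228116094257354)), (np.float64(0.08603909078808869), np.float64(0.1679503788905132)), (np.float64(0.07415514177243834), np.float64(0.14849370744280502))]
```

The notch midline is at 0.495 rad and the pin/red block at 0.288, so about 0.205 rad remains. The tab angle from the tool pose (-2.646) agrees with this. I'll push the rest slowly.

>>> step_arm(deltas=[[[0.003,-0.0009,0],[0,0,0.012],1],[[0.003,-0.0009,0],[0,0,0.012],1],[[0.003,-0.0009,0],[0,0,0.012],1],[[0.003,-0.0009,0],[0,0,0.012],1],[[0.003,-0.0009,0],[0,0,0.012],1],[[0,0,0],[0,0,0],1],[[0,0,0],[0,0,0],1]])

```text
time: 7.68
eef_pos: [0.5164, -0.13, 0.089]
tool_rot: [0.0, 0.589, 0.808, 0.0]
wrist_force: [0.7, 0.5, 0.2]
width: 0.0001
```

```bash
python3 look.py w5
python3 - <<'E'
import cv2
im=cv2.imread('pics/w5.png');cv2.imwrite('pics/w5c.png',cv2.resize(im[145:245,432:512],None,fx=6,fy=6,interpolation=cv2.INTER_CUBIC))
E
```

```text
7.6833 [ 0.51641655 -0.13000915  0.08896632] [0.66183833 0.52973855 0.16307103] theta -2.8303764838013854 radial 0.045535161894432685 tang 0.01719137270674577
```

View pics/w5c.png

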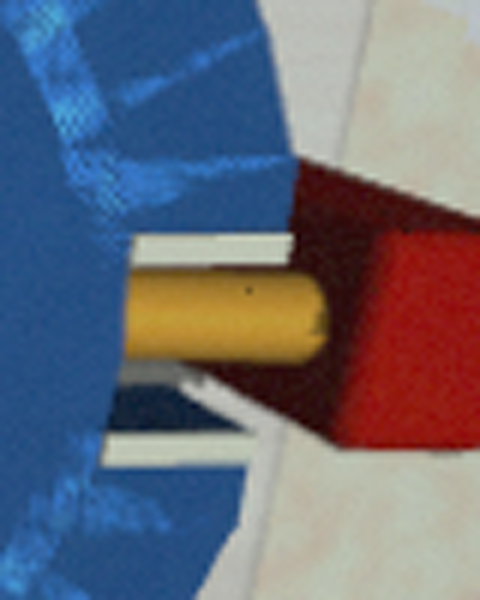

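View pics/w5.png

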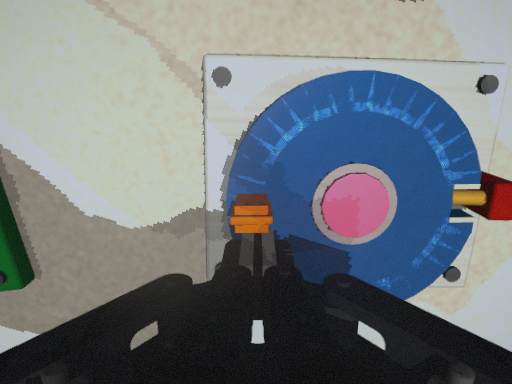

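Run:
```python
from h import *
import pickle
m=pickle.load(open('w5.pkl','rb'));im=cv2.imread('pics/w5.png')
b=blobs(im,(150,40,120),(178,255,255),amin=100)
c=plane(m,b[0][0],.061)[:2];print(c)
f=lambda p,z:plane(m,(432+p[0]/6,145+p[1]/6),z)[:2]
ang=lambda v:np.arctan2(v[1],v[0])
for C in (c,np.array([.5545,-.0997])):
    a=f((134,235),.058);a2=f((293,234),.058);d=f((103,466),.058);d2=f((245,466),.058)
    print('w',np.linalg.norm(a-d),'mid',ang((a+d)/2-C),ang((a2+d2)/2-C),'edge dirs',ang(a2-a),ang(d2-d))
    p1=f((150,315),.0415);p2=f((290,317),.0415)
    print('pin',ang(p1-C),ang(p2-C),'dir',ang(p2-p1),np.hypot(*(p1-C)),np.hypot(*(p2-C)))
# lateral offsets measured across notch in mm at same radial
l=ang(p2-p1);nrm=np.array([-np.sin(l),np.cos(l)])
print([1000*float((f(p,z)-C)@nrm) for p,z in [((200,235),.058),((200,466),.058),((200,272),.0415),((200,360),.0415)]])
```

```text
[ 0.55489293 -0.10025492]
w 0.019316493752172457 mid 0.3033855020081218 0.305305999756038 edge dirs 0.3180067506597298 0.30694619566626496
pin 0.27238951212848467 0.2764286956049853 dir 0.29545977424319503 0.05963975991475338 0.07229573912461888
w 0.019316493752172457 mid 0.2897603155670629 0.29447283074723984 edge dirs 0.3180067506597298 0.30694619566626496
pin 0.26169707934842484 0.2675890377994893 dir 0.29545977424319503 0.05987232921706715 0.07252513181539924
[9.465113093224936, -9.827838991434893, 1.9594942934202144, -6.103243540511175]
```

The notch still leads the pin by about 0.03 rad, within tolerance (0.055) but off centre. One small nudge should centre it.

>>> step_arm(deltas=[[[0.0013,-0.0004,0],[0,0,0.005],1],[[0.0013,-0.0004,0],[0,0,0.005],1],[[0,0,0],[0,0,0],1],[[0,0,0],[0,0,0],1]])

```text
time: 8.07
eef_pos: [0.5154, -0.1286, 0.0889]
tool_rot: [0.0, 0.603, 0.798, 0.0]
wrist_force: [0.2, -0.3, 0.7]
width: -0.0004
```

```bash
python3 look.py w6
python3 - <<'E'
import cv2
im=cv2.imread('pics/w6.png');cv2.imwrite('pics/w6c.png',cv2.resize(im[145:245,432:512],None,fx=6,fy=6,interpolation=cv2.INTER_CUBIC))
E
```

```text
8.0667 [ 0.51540105 -0.1286376   0.08889734] [ 0.18684484 -0.34251216  0.71638227] theta -2.864416687314496 radial 0.045525125488858745 tang 0.017134052130665864
```

View pics/w6c.png

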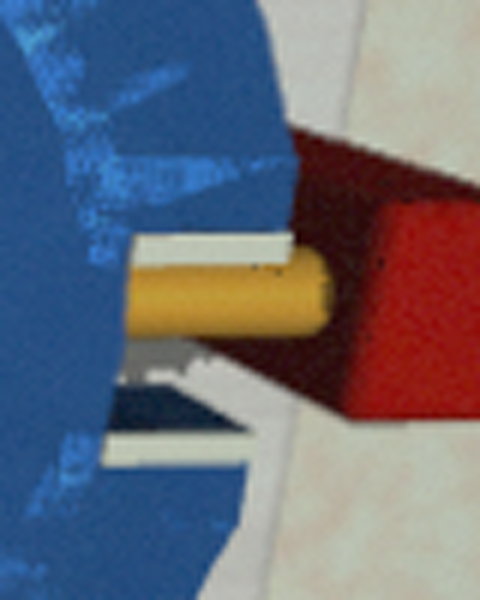

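The crop shows the pin crossing the notch. The slot's lower wall spans rows 385–432 here, which gives the oblique parallax, so the pin lies on the notch midline. I'll back the finger off the tab, rise, go over the slug, and check from wrist and top.

>>> step_arm(deltas=[[[-0.0075,0,0],[0,0,0],1],[[-0.0075,0,0],[0,0,0],1],[[0,0,-0.03],[0,0,0],1],[[0,0,-0.05],[0,0,0],1],[[0,0,-0.02],[0,0,0],1],[[0.011,0.019,0],[0,0,0],1],[[0.011,0.019,0],[0,0,0],1],[[0.011,0.019,0],[0,0,0],1],[[0.011,0.019,0],[0,0,0],1],[[0,0,0],[0,0,0],1],[[0,0,0],[0,0,0],1]])

```text
time: 9.03
eef_pos: [0.5548, -0.0983, 0.1478]
tool_rot: [-0.001, 0.602, 0.799, -0.0]
wrist_force: [-0.4, -0.1, -1.0]
width: 0.0001
```

```bash
python3 look.py w7
python3 - <<'E'
import cv2
from cell import viewer
im=viewer.camera('top');cv2.imwrite('pics/t7.png',im);cv2.imwrite('pics/t7c.png',cv2.resize(im[135:205,235:315],None,fx=7,fy=7,interpolation=cv2.INTER_CUBIC))
E
```

```text
9.0333 [ 0.55477955 -0.09829353  0.14776065] [-0.38749996 -0.10330843 -0.97011051] theta -2.8627449022940787 radial -0.0006558822241992633 tang -0.0012751968445555211
```

View pics/w7.png

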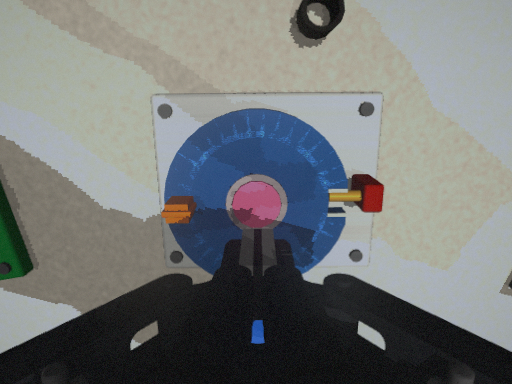

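View pics/t7c.png

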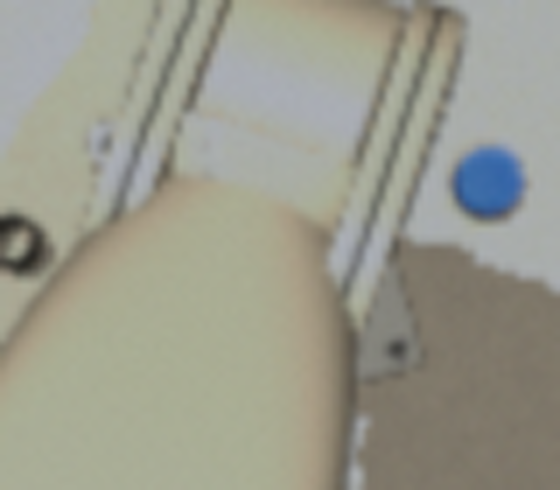

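The top view is blocked by the arm. The wrist view shows the tab at (178,209), slug (257,203), notch (337,202) and pin (345,197). I'll measure the alignment here.

Run:
```python
from h import *
im=cv2.imread('pics/w7.png');cv2.imwrite('pics/w7c.png',cv2.resize(im[165:235,310:390],None,fx=8,fy=8,interpolation=cv2.INTER_CUBIC))
```

```text
(no output)
```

View pics/w7c.png

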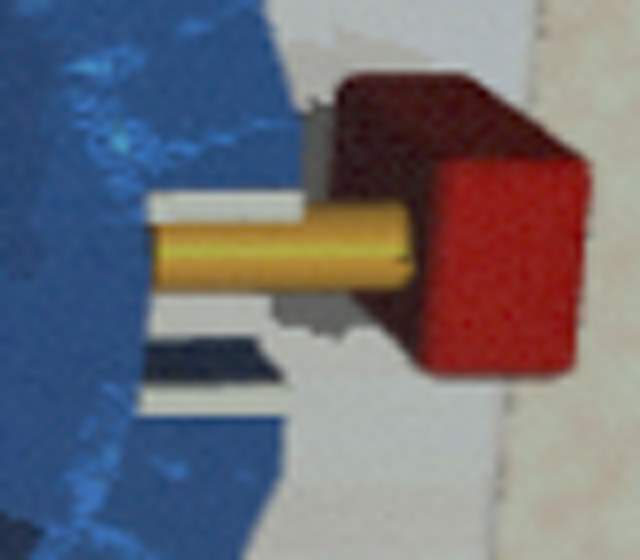

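Run:
```python
from h import *
import pickle
m=pickle.load(open('w7.pkl','rb'))
f=lambda p,z:plane(m,(310+p[0]/8,165+p[1]/8),z)[:2]
ang=lambda v:np.arctan2(v[1],v[0])
C=np.array([.5549,-.1002])
a,a2,d,d2=[f(p,.058) for p in((147,192),(305,191),(138,415),(285,415))]
print('w',np.linalg.norm(a-d),'mid',ang((a+d)/2-C),ang((a2+d2)/2-C))
for nm,p,z in(('pin',(360,247),.0415),('red',(507,267),.05)):
    q=f(p,z)-C;print(nm,np.hypot(*q),ang(q))
t=plane(m,(178.5,203),.078)[:2]-C;print('tab',np.hypot(*t),ang(t)+np.pi)
print('axes',rot(m)[:,2])
```

```text
w 0.01915669955779971 mid 0.2677025939232872 0.27072570433755755
pin 0.06901345205557036 0.27126724117921086
red 0.0791331612380058 0.2820242067141842
tab 0.046648238115905766 0.1508606078738759
axes [ 0.07119286 -0.25598334 -0.96405607]
```

Notch midline 0.269, pin 0.271 and block 0.282, so it's aligned to about 0.01 rad. I'll correct by 2 mm onto the slug centre and descend to just above it.

>>> step_arm(deltas=[[[-0.003,-0.0005,0.02],[0,0,0],1],[[0,0,0.035],[0,0,0],1],[[0,0,0.025],[0,0,0],1],[[0,0,0.015],[0,0,0],1],[[0,0,0],[0,0,0],1],[[0,0,0],[0,0,0],1]])

```text
time: 9.63
eef_pos: [0.5545, -0.1015, 0.0919]
tool_rot: [-0.0, 0.603, 0.798, -0.0]
wrist_force: [0.1, -0.6, -0.3]
width: -0.0001
```

>>> step_arm(deltas=[[[0,0,0.0025],[0,0,0],1],[[0,0,0.0025],[0,0,0],1],[[0,0,0.0025],[0,0,0],1],[[0,0,0],[0,0,0],1]])

```text
time: 9.97
eef_pos: [0.5548, -0.1013, 0.0876]
tool_rot: [0.0, 0.603, 0.798, 0.0]
wrist_force: [-0.4, 0.2, 0.2]
width: -0.0001
```

>>> step_arm(deltas=[[[0,0,0.0025],[0,0,0],1],[[0,0,0.0025],[0,0,0],1],[[0,0,0.0025],[0,0,0],1],[[0,0,0],[0,0,0],1]])

```text
time: 10.3
eef_pos: [0.5547, -0.1012, 0.0827]
tool_rot: [-0.0, 0.603, 0.798, 0.0]
wrist_force: [0.2, -1.4, -0.1]
width: 0.0002
```

>>> step_arm(deltas=[[[0,0,0.0025],[0,0,0],1],[[0,0,0.0025],[0,0,0],1],[[0,0,0],[0,0,0],1]])

```text
time: 10.55
eef_pos: [0.5547, -0.1013, 0.0798]
tool_rot: [0.0, 0.603, 0.798, 0.0]
wrist_force: [0.1, 0.1, 1.0]
width: -0.0001
```

>>> step_arm(deltas=[[[0,0,0.0025],[0,0,0],1],[[0,0,0.0025],[0,0,0],1],[[0,0,0],[0,0,0],1]])

```text
time: 10.8
eef_pos: [0.5547, -0.1013, 0.0767]
tool_rot: [0.0, 0.603, 0.798, 0.0]
wrist_force: [-0.5, -0.4, 1.8]
width: 0.0001
```

>>> step_arm(deltas=[[[0,0,0.0025],[0,0,0],1],[[0,0,0],[0,0,0],1]])

```text
time: 10.97
eef_pos: [0.5547, -0.1013, 0.0752]
tool_rot: [-0.0, 0.603, 0.798, 0.0]
wrist_force: [0.1, 0.4, 0.8]
width: 0.0
```

>>> step_arm(deltas=[[[0,0,0.0025],[0,0,0],1],[[0,0,0],[0,0,0],1]])

```text
time: 11.13
eef_pos: [0.5548, -0.1013, 0.0749]
tool_rot: [0.001, 0.603, 0.798, 0.0]
wrist_force: [-3.6, 2.2, 13.3]
width: 0.0
```

Contact with 13 N, but the height could mean either first contact or fully seated. I'll look.

```bash
python3 look.py w8
python3 - <<'E'
import cv2,numpy as np
from cell import viewer
im=cv2.imread('pics/w8.png')
s=viewer.camera('side');cv2.imwrite('pics/s8.png',s)
b=cv2.resize(s[175:235,230:310],None,fx=5,fy=5,interpolation=cv2.INTER_CUBIC)
cv2.imwrite('pics/s8c.png',b)
E
```

```text
11.1333 [ 0.55479914 -0.10130643  0.07486412] [-3.61048534  2.17782843 13.31131829] theta -2.86479662765644 radial 0.00015124124619218378 tang 0.0016270261470542747
```

View pics/w8.png

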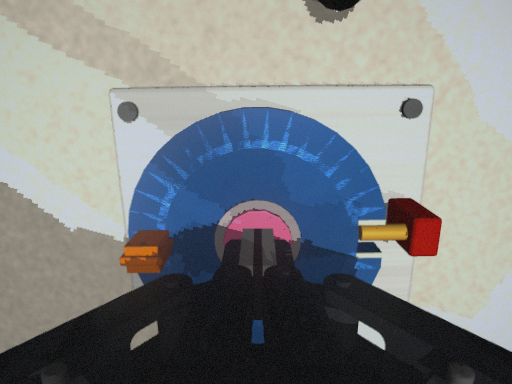

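View pics/s8c.png

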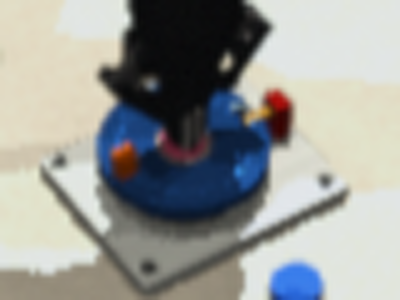

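Run:
```python
from h import *
import pickle
for n in('w7','w8'):
    m=pickle.load(open(n+'.pkl','rb'));im=cv2.imread(f'pics/{n}.png')
    h=cv2.cvtColor(im,cv2.COLOR_BGR2HSV);k=cv2.inRange(h,(100,110,40),(128,255,255));
    _,l,st,ce=cv2.connectedComponentsWithStats(k);i=1+np.argmax(st[1:,4]);k=(l==i).astype(np.uint8)
    cs=max(cv2.findContours(k,0,1)[0],key=len)[:,0,:]
    # rim points: upper half arc
    pts=[p for p in cs if p[1]<(190 if n=='w7' else 215)]
    for z in(.058,.054,.050):
        w=np.array([plane(m,p,z)[:2] for p in pts])
        A=np.c_[2*w,np.ones(len(w))];s=np.linalg.lstsq(A,(w**2).sum(1),rcond=None)[0]
        r=np.sqrt(s[2]+s[0]**2+s[1]**2);res=np.std(np.hypot(*(w-s[:2]).T)-r)
        print(n,z,'centre',s[:2],'r',r,res)
    print(rot(m)[:,2],m['eye'])
m=pickle.load(open('w8.pkl','rb'))
```

```text
w7 0.058 centre [ 0.55026306 -0.08182287] r 0.043799988732337425 0.016082488075928544
w7 0.054 centre [ 0.55051137 -0.08271153] r 0.04462816012765148 0.016386576204156386
w7 0.05 centre [ 0.55075968 -0.0836002 ] r 0.045456331522965486 0.016690664332384232
[ 0.07119286 -0.25598334 -0.96405607] [ 0.53713053 -0.03482354  0.26955036]
w8 0.058 centre [ 0.54819728 -0.07743451] r 0.0400285827842553 0.014691415512382653
w8 0.054 centre [ 0.54852285 -0.07858265] r 0.04118434822421274 0.015115608155044383
w8 0.05 centre [ 0.54884843 -0.0797308 ] r 0.04234011366416716 0.015539800797706305
[ 0.07326264 -0.25697449 -0.96363722] [ 0.5369213  -0.03766994  0.19653532]
```

```bash
cat > disc.py <<'E'
from h import *
import pickle,sys
def fit(n,ymax,zs):
    m=pickle.load(open(n+'.pkl','rb'));im=cv2.imread(f'pics/{n}.png')
    h=cv2.cvtColor(im,cv2.COLOR_BGR2HSV);k=cv2.inRange(h,(95,100,30),(128,255,255));k[ymax:]=0;k[:,:90]=0;k[:,420:]=0
    k=cv2.morphologyEx(k,cv2.MORPH_OPEN,np.ones((3,3)))
    rows=[]
    _,l,st,ce=cv2.connectedComponentsWithStats(k);i=1+np.argmax(st[1:,4]);k=l==i
    pts=[]
    for y in range(ymax):
        x=np.flatnonzero(k[y])
        if len(x)>20: pts+= [(x[0]-.5,y),(x[-1]+.5,y)]
    for z in zs:
        w=np.array([plane(m,p,z)[:2] for p in pts])
        g=np.ones(len(w),bool)
        for _ in range(4):
            A=np.c_[2*w[g],np.ones(g.sum())];s=np.linalg.lstsq(A,(w[g]**2).sum(1),rcond=None)[0]
            r=np.sqrt(s[2]+s[0]**2+s[1]**2);e=np.hypot(*(w-s[:2]).T)-r;g=abs(e)<max(2*np.std(e[g]),.0008)
        print(n,z,'centre',s[:2].round(4),'r',r.round(4),'res',np.std(e[g]).round(5),g.sum())
if __name__=='__main__': fit(sys.argv[1],int(sys.argv[2]),(.058,.054,.050))
E
python3 disc.py w7 185; python3 disc.py w8 215; python3 disc.py w5 175
```

```text
w7 0.058 centre [ 0.5548 -0.1009] r 0.0602 res 0.0002 152
w7 0.054 centre [ 0.5551 -0.1022] r 0.0614 res 0.0002 152
w7 0.05 centre [ 0.5555 -0.1034] r 0.0625 res 0.00021 152
w8 0.058 centre [ 0.5539 -0.0972] r 0.0569 res 0.00014 214
w8 0.054 centre [ 0.5543 -0.099 ] r 0.0585 res 0.00014 214
w8 0.05 centre [ 0.5548 -0.1007] r 0.0602 res 0.00015 214
w5 0.058 centre [ 0.5392 -0.0879] r 0.0429 res 0.00226 180
w5 0.054 centre [ 0.5403 -0.0885] r 0.044 res 0.00232 180
w5 0.05 centre [ 0.5414 -0.089 ] r 0.0451 res 0.00238 180
```

The rim fit gives r = 60.2 mm at disc-top height 0.050. Before pressing it was 60.2 mm at 0.058, so the carrier has gone down about 8 mm. I'll press slightly more to make sure, then retreat straight up.

>>> step_arm(deltas=[[[0,0,0.001],[0,0,0],1],[[0,0,0],[0,0,0],1],[[0,0,0],[0,0,0],1]])

```text
time: 11.48
eef_pos: [0.5548, -0.1013, 0.0748]
tool_rot: [0.001, 0.603, 0.798, 0.0]
wrist_force: [-4.4, 2.2, 18.3]
width: -0.0002
```

>>> step_arm(deltas=[[[0,0,-0.01],[0,0,0],1],[[0,0,-0.02],[0,0,0],1],[[0,0,-0.04],[0,0,0],1],[[0,0,-0.04],[0,0,0],1],[[0,0,-0.04],[0,0,0],1],[[0,0,-0.04],[0,0,0],1],[[-0.04,-0.04,0],[0,0,0],1],[[-0.05,-0.05,0],[0,0,0],1],[[-0.05,-0.05,0],[0,0,0],1],[[-0.03,-0.03,0],[0,0,0],1],[[0,0,0],[0,0,0],1],[[0,0,0],[0,0,0],1]])

```text
time: 12.48
eef_pos: [0.4844, -0.2271, 0.187]
tool_rot: [-0.0, 0.604, 0.797, 0.0]
wrist_force: [0.2, 0.2, -0.4]
width: -0.0001
```

```bash
python3 look.py w9
python3 - <<'E'
import cv2,numpy as np
from cell import viewer
for n in('side','top'): cv2.imwrite(f'pics/{n}9.png',viewer.camera(n))
a=cv2.imread('pics/top9.png');b=cv2.imread('pics/side9.png')
cv2.imwrite('pics/c9.png',np.hstack([cv2.resize(a[135:205,235:315],None,fx=5,fy=5,interpolation=2),cv2.copyMakeBorder(cv2.resize(b[175:235,230:310],None,fx=5,fy=5,interpolation=2),0,50,0,0,0)]))
E
```

```text
12.4833 [ 0.48443554 -0.22712026  0.18700898] [ 0.15278175  0.17601895 -0.36360877] theta -2.867749925938876 radial 0.10191241639169578 tang 0.10372469236825796
```

View pics/w9.png

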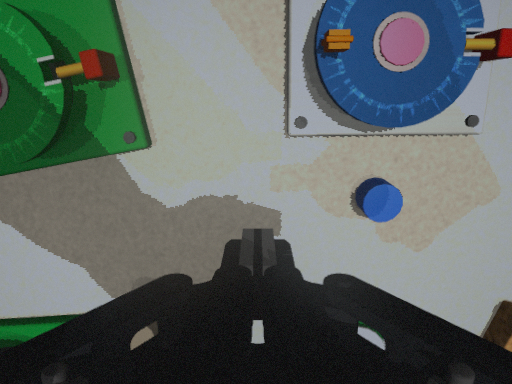

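View pics/c9.png

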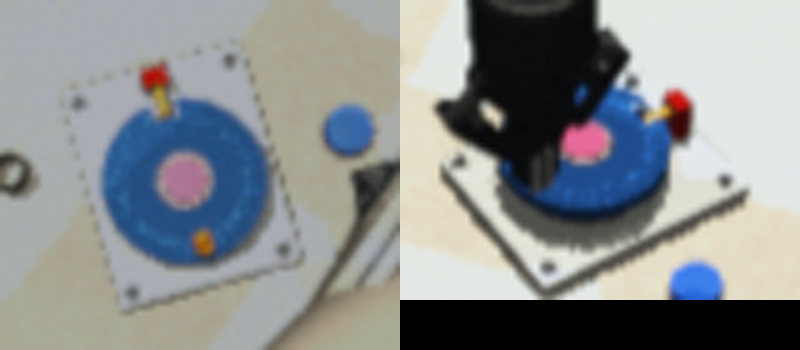

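The notch is over the pin, the hand is clear, and the ball plug and grip haven't moved. Last check is the slug height from two views.

Run:
```python
from h import *
from cell import viewer
lo,hi=(150,40,120),(178,255,255)
t=blobs(cv2.imread('pics/top9.png'),lo,hi,(235,135,297,205));s=blobs(cv2.imread('pics/side9.png'),lo,hi,(235,180,300,230))
print(t,s,two(viewer.camera_model('top'),t[0][0],viewer.camera_model('side'),s[0][0]))
a=cv2.imread('pics/top0.png');b=cv2.imread('pics/top9.png')
for nm,lo,hi,bx in[('plug',(100,120,60),(125,255,255),(297,150,315,170)),('grip',(0,0,0),(180,255,70),(228,162,246,178))]:
    print(nm,blobs(a,lo,hi,bx),blobs(b,lo,hi,bx))
```

```text
[([271.7, 170.8], [268, 167, 9, 9, 65])] [([266.5, 203.0], [262, 199, 10, 8, 61])] (array([ 0.5543085 , -0.09953468,  0.05225709]), np.float64(0.0021299963283524085))
plug [([304.2, 160.5], [300, 157, 9, 9, 62])] [([304.3, 160.7], [300, 157, 9, 9, 65])]
grip [([234.9, 167.0], [233, 166, 5, 4, 7])] [([234.6, 167.1], [233, 166, 5, 4, 8])]
```

Slug top is at 0.052 (0.060 before, and 0.053 expected when seated), so it's seated. Handing in.

```bash
python3 -c "
from cell import env
print(env.finish_job())"
```

```text
the job is handed in; nothing more can be done
None
```

The carrier is seated on the pin and the job is handed in, at about 12.6 s on the robot's clock. With the shut fingertip I pushed the orange tab clockwise by about 1.2 rad until the notch was over the brass pin. I then backed off, pressed the pink slug straight down with about 18 N at the end, and moved the hand clear.

**Alignment:** the notch midline measured 0.269 rad, against 0.271 for the pin and 0.282 for the red block. That is well inside the 0.055 rad clearance.

**Seating:** the rim fit put the disc top at 0.058 m before pressing and 0.050 m after. The two-view slug height went from 0.060 m to 0.052 m, against the stated 0.053 m when seated.

**Bystanders:** the ball plug and finger grip stayed at the same top-view pixels to within 0.3 px. I did not measure the other bystanders again.

**Checks that disagreed or failed:**
- A wrist/top two-view height for the slug before pushing read 0.0535 m instead of 0.061 m. I put this down to calibration error over the short baseline.
- A rough tab-angle reading taken just before pressing was about 0.12 rad off because I picked the pixel poorly, so I did not use it.
- The rim fit on one earlier picture failed because the disc was partly out of the fitted region.

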